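# Raise the bedside reading stand until its rung is caught by the pawl

## Task

Raise the fully lowered reading stand: lift its sliding section by the top bar until the upper rung has passed the gravity pawl, without ramming it into the stop pads above, then lower it gently until the rung sits on the pawl and let go, so that the section stays up by itself. Handle it slowly and gently: do not drop it onto the pawl, jam it or force it in its channels, and leave the book, mug and clock alone.

Things in the scene. Friction and masses are not known exactly. Their poses are not given: they have to be found in the camera images.
- stand: Fixed part of the reading stand: wooden foot frame 200 (x) x 190 (y) x 22 mm with an opening, two dark steel channel uprights at y = +-50 mm up to z = 195 mm, and a steel lock bracket clamped on their +x side (see lock_mid, channel_top). Origin: centre of the foot's underside on the work surface, z up; book rest on the -x side. Force between section and stand, lock included: 30 N at most.
- lock_mid (a point): A mark fixed to the stand, 105 mm up, midway between the uprights. The bracket is clamped elsewhere each time, unmeasured: the top of its pawl lies 85 to 125 mm up. The pawl, a level finger 20 mm wide, points to -x into the section's opening; a rising rung swings it up freely; once the rung's underside is 16 to 23 mm above it, it falls back by its weight. Pressed from above it is rigid.
- channel_top (a point): Mark on the stand, 195 mm up, midway between the uprights' tops. Below it, on the bracket, two rubber stop pads stand in the rung's way: the rung meets them when its underside is 27 mm above the pawl's top. They give 1.5 N per mm for 6 mm, then are rigid. Having pressed them a few N, the rung has passed the pawl and sits 27 mm (plus the press) lower.
- section: Loose sliding section, 0.3 to 0.65 kg, in the channels with 2 mm (y) and 2.5 mm (x) of play either way: two aluminium rails 224 mm long, 90 mm wide over all, two rungs, a dark wooden top bar, and a 170 mm wide wooden book rest on its -x side. Origin: centre of its lower end; axes as the stand's. At the start it stands on the work surface; seated on the pawl, its origin is 25 to 65 mm up.
- rung (a point): Centre of the section's upper rung, the one to be caught: a round bar along y, 10 mm thick, 65 mm above the section's origin. (A second such rung, 35 mm lower, is not used.)
- bar (a point): Centre of the section's top bar: 16 mm thick (x), 100 mm long (y), 24 mm high (z), 233 mm above the section's origin. Pinch it from above across its 16 mm (fingers closing along x). Near its middle the space below it is free for 15 mm past its lower edge. The section must never move faster than 0.3 m/s, as it does when let fall some 5 mm.
- book: Bystander: closed blue hardback book, 205 x 135 x 30 mm, origin at the centre of its underside.
- mug: Bystander: white mug, 80 mm across, 90 mm tall, origin at the centre of its underside.
- clock: Bystander: wooden clock block, 50 x 100 x 70 mm (76 with its button), origin at the centre of its underside.

How it is judged:
By the outcome, as a careful person would: the job done as asked, in the order asked, and still so for the second after the job is handed in, with the robot touching nothing.
It also fails if it takes over 64 s, if anything falls off the work surface, if the arm or the gripper's body presses on something with over 40 N, if the wrist force passes 120 N, or if a joint passes its speed limit or range.

## Robot

A 6-joint arm with a two-finger parallel gripper is mounted at the origin on the work surface. World frame = base frame: x ahead of the robot, y to its left, z up, the work surface at z = 0. Lengths are in mm, angles in rad, forces in N, time in s.
With the tool pointing down it reaches from about 350 to 775 mm from the base axis. Payload 7.3 kg.
Tool frame: the origin (TCP) lies midway between the tips of the shut fingers; the grasp point (between the pads) lies 19 mm behind it; x points along the fingers, z is the direction in which the jaws open and shut, and the axes are right-handed (so a half turn about x gives the same grasp; the last joint's range is limited). The gripper opens to 92 mm and grips with 3 to 60 N. Pads are 19 mm wide; open, the fingers measure 130 mm over their backs; the gripper's body (75 mm by 190 mm) begins 47 mm behind the grasp point.
Start: joints at [1.053, 0.342, 1.524, -0, 1.275, -0.146], TCP at [190.717, 489.157, 198.041] pointing down, gripper open.
Joint ranges: [-2.53, 2.53], [-0.77, 2.02], [0.04, 2.7], [-1, 4.14], [0.28, 2.66], [-3.11, 3.11]. Speed limits (rad/s): [2.57, 2.57, 3.14, 3.14, 3.14, 3.14].

## Interface

Orientations are given as [roll, pitch, yaw] about the fixed x, y, z axes, in that order (R = Rz(yaw) Ry(pitch) Rx(roll)).
In Python, from plant import monitor, optics, close_job gives the robot as it stands.
- The arm moves only by the tool send_rows, never from a script. Its argument "commands" is a list that holds one entry, the list of rows, each a list of 5 numbers: the shift along the tool's x, y, z in m, then the turn about the tool's x in degrees, then the finger opening in m, from 0 to 0.0918. A call has 1 to 10 rows; each row shifts and turns the pose as measured when the row begins, along the tool's axes as they then stand; what a row does not reach is not made up. A row lasts 1/12 s, in which the tool goes at most 41.7 mm and 7.16 degrees, less where a joint would pass 70% of its speed; a pose out of reach is approached as far as the arm can. A call with a gripper value outside its range is refused whole. The fingers move at their own pace and stop on an object; the grip force is fixed at half the most. Time passes only in rows, so rows that do not move let the fingers close. It gives the time, the measured TCP pose, the force and the opening at its end, in the units of the state.
- monitor.get_obs(): the state, without advancing time (a new reading comes with each control period).
- optics.capture(name): name is "scene" or "top"; returns a dict with "color" (384x512x3 uint8, blue, green, red), "camera_matrix" (3x3 intrinsics, pixels), "camera_from_world" (4x4, takes a point from world to camera coordinates). Camera axes: x right, y down, z forward; pixel columns grow to the right and rows downward; lengths in mm; the calibration is good to about 2 mm. A picture is of the moment at which its call begins. There is no depth.
- close_job(): hands the job in, once; it reports no verdict.
The state is a dict: "time": time; "joint_positions": joint angles; "dq": joint speeds; "tau": joint torques, N m; "tool_pos": TCP position; "tcp_rot": TCP orientation; "contact_force": force on the tool from outside, world axes, zero at the start; "moment": the same for the moment, N m; "grip_width": finger opening in mm.
Only numpy, scipy, OpenCV 4.12 (cv2) and the standard library are available. Lean on these libraries where they do the work, as an engineer would, in place of code of your own. Each camera call takes 0.05 s, during which the arm holds its last target.

## Working session

There is one attempt and no reset: what is moved stays moved. The work goes in short steps, Python scripts to look and compute and a tool call to move; the robot and the scene stay as the last step left them, time stands still between calls to the robot, and variables do not carry over. Pictures are saved under pics/ and viewed, and the job is handed in when it is done.

Besides the shell and the picture viewer there is one more tool, called after ">>>" in YAML: its name, and indented under it one key for each argument. send_rows: Moves the arm, as the interface text tells. Its arguments: {"type":"object","properties":{"commands":{"type":"array","items":{"type":"array","items":{"type":"array","items":{"type":"number"}}}}},"required":["commands"]}

```bash
mkdir -p pics; ls; python3 - <<'E'
from plant import monitor, optics
import cv2,numpy as np
o=monitor.get_obs(); print(o)
for n in("scene","top"):
    c=optics.capture(n); cv2.imwrite(f"pics/{n}0.png",c["color"]); np.savez(f"pics/{n}.npz",K=c["camera_matrix"],T=c["camera_from_world"]); print(c["camera_matrix"],c["camera_from_world"])
E
```

```text
pics
{'time': 0.0, 'joint_positions': array([ 1.05302756e+00,  3.42712533e-01,  1.52505288e+00,  3.44236070e-05,
        1.27539817e+00, -1.46002982e-01]), 'dq': array([-1.77765489e-03,  1.09098477e-03, -3.93795054e-04, -4.52908129e-04,
        2.93333170e-04,  6.48422454e-05]), 'tau': array([ 3.09417806e-05, -4.31236517e+01, -2.44215846e+01,  7.18052150e-02,
        5.60767134e-02, -1.30101571e-04]), 'tool_pos': array([190.44835001, 488.73724634, 197.33777671]), 'tcp_rot': array([ 2.9746391 ,  1.56922505, -2.10952571]), 'contact_force': array([-0.25154951,  0.13720566,  0.33721269]), 'moment': array([-0.00783664, -0.02734043, -0.0385269 ]), 'grip_width': 91.29002600219036}
[[472.34323535   0.         260.79456507]
 [  0.         472.34323535 199.30953637]
 [  0.           0.           1.        ]] [[ 7.04052699e-01  7.10138611e-01 -3.59874162e-03 -5.14136969e+02]
 [ 4.02157263e-01 -4.02877228e-01 -8.22167546e-01 -7.26445507e+01]
 [-5.85302770e-01  5.77402020e-01 -5.69234200e-01  1.62413969e+03]
 [ 0.00000000e+00  0.00000000e+00  0.00000000e+00  1.00000000e+00]]
[[436.79032393   0.         249.75035047]
 [  0.         436.79032393 189.10686483]
 [  0.           0.           1.        ]] [[-4.57038163e-03 -9.99937529e-01  1.02004743e-02  7.24571425e+01]
 [-9.91648755e-01  3.21728881e-03 -1.28927871e-01  6.31997585e+02]
 [ 1.28886999e-01 -1.07045372e-02 -9.91601510e-01  1.31079093e+03]
 [ 0.00000000e+00  0.00000000e+00  0.00000000e+00  1.00000000e+00]]
```

View pics/scene0.png

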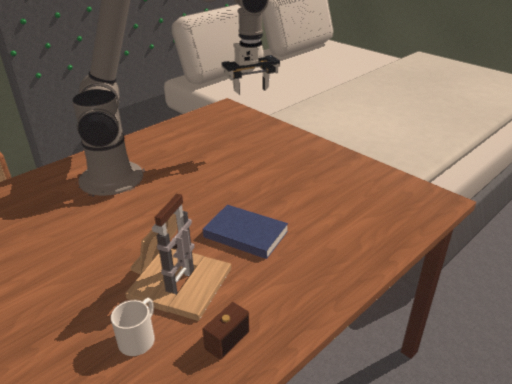

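View pics/top0.png

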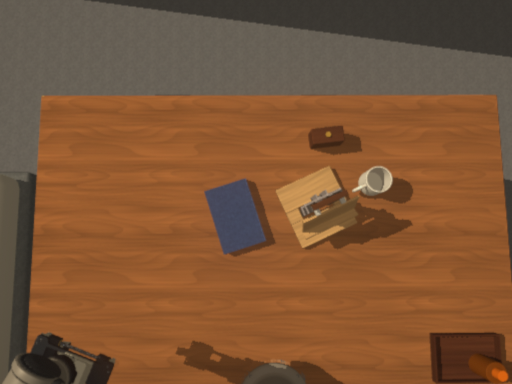

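The scene view shows the stand around (178,250), with the top bar at about (170,208). The top view shows it around (320,207), the mug at (375,181), the book at (236,216) and the clock at (326,137). I'll enlarge the stand next.

```bash
python3 - <<'E'
import cv2
a=cv2.imread("pics/scene0.png")[185:325,120:240]; cv2.imwrite("pics/s_c.png",cv2.resize(a,None,fx=5,fy=5,interpolation=cv2.INTER_CUBIC)[:600*2][:700])
b=cv2.imread("pics/top0.png")[160:255,270:370]; cv2.imwrite("pics/t_c.png",cv2.resize(b,None,fx=6,fy=6,interpolation=cv2.INTER_CUBIC))
a=cv2.imread("pics/scene0.png")[190:300,130:220];cv2.imwrite("pics/s_c.png",cv2.resize(a,None,fx=5,fy=5,interpolation=cv2.INTER_CUBIC))
E
```

```text
(no output)
```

View pics/s_c.png

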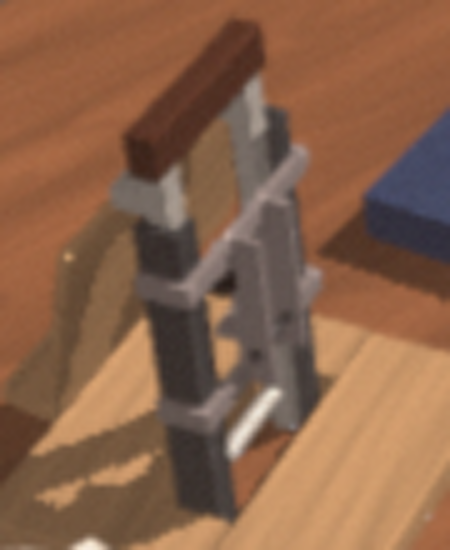

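View pics/t_c.png

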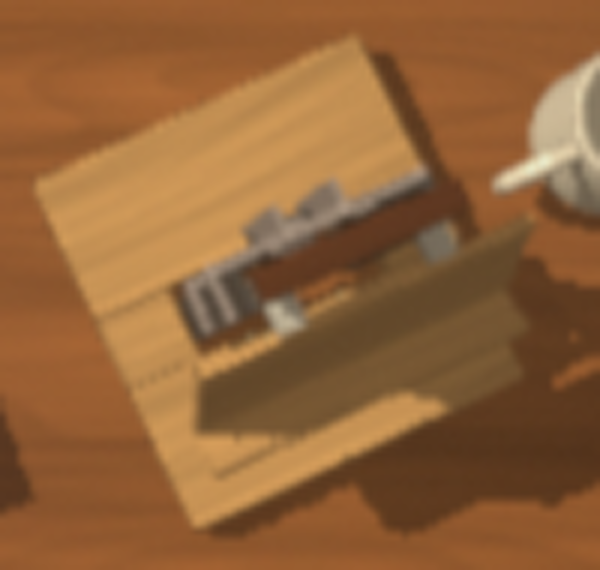

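```bash
cat > h.py <<'E'
import numpy as np,cv2
C={n:np.load(f"pics/{n}.npz") for n in("scene","top")}
def proj(n,P):
    P=np.atleast_2d(P); T=C[n]["T"]; q=P@T[:3,:3].T+T[:3,3]; u=q@C[n]["K"].T; return u[:,:2]/u[:,2:]
def ray(n,uv,z):
    T=C[n]["T"];R=T[:3,:3];c=-R.T@T[:3,3]; d=R.T@np.linalg.inv(C[n]["K"])@[uv[0],uv[1],1]; return c+d*(z-c[2])/d[2]
def w(p,st): 
    p=np.atleast_2d(np.array(p,float)); x,y,a=st; c,s=np.cos(a),np.sin(a)
    return np.c_[x+c*p[:,0]-s*p[:,1], y+s*p[:,0]+c*p[:,1], p[:,2]]
E
python3 - <<'E'
from h import *
from scipy.optimize import least_squares
t=lambda u,v:((u+.5)/6-.5+270,(v+.5)/6-.5+160)
s=lambda u,v:((u+.5)/5-.5+130,(v+.5)/5-.5+190)
foot=[[100,-95,22],[100,95,22],[-100,95,22]]
ft=[t(357,37),t(35,185),t(195,528)]
f=lambda st:(proj("top",w(foot,st))-ft).ravel()
r=least_squares(f,[450,-150,.43],x_scale=[100,100,1]);print("foot top",r.x,r.fun)
bs=[s(125,132),s(158,142),s(264,38),s(235,18)]
for n,q in(("bar scene",bs),):
    P=np.array([ray("scene",x,245) for x in q]);print(n,P,P.mean(0))
bt=[t(470,215),t(455,183),t(250,272),t(262,298)]
P=np.array([ray("top",x,245) for x in bt]);print(P,P.mean(0))
st=r.x
ims={n:cv2.imread(f"pics/{n}0.png") for n in C}
def box(x0,x1,y0,y1,z0,z1):return [[x,y,z] for x in(x0,x1) for y in (y0,y1) for z in(z0,z1)]
for n,off,k,sz in(("scene",(120,185),5,(120,120)),("top",(270,160),6,(100,95))):
    im=cv2.resize(ims[n][off[1]:off[1]+sz[1],off[0]:off[0]+sz[0]],None,fx=k,fy=k,interpolation=cv2.INTER_CUBIC)
    for b,col in((box(-100,100,-95,95,0,22),(0,255,0)),(box(-8,8,-50,50,221,245),(0,255,255))):
        q=((proj(n,w(b,st))-off+.5)*k-.5)
        for i in range(8):
            for j in(1,2,4):
                if not i&j: cv2.line(im,tuple(int(v) for v in q[i]),tuple(int(v) for v in q[i|j]),col,1)
    cv2.imwrite(f"pics/ov_{n}.png",im)
E
```

```text
foot top [ 5.79611745e+02 -1.36975733e+02  4.22523821e-01] [ 0.30256542 -0.42638688 -0.45127141 -0.4981833   0.15074262  0.88127976]
bar scene [[ 587.44611272 -184.61090624  245.        ]
 [ 603.74430845 -178.61482109  245.        ]
 [ 571.85071419  -97.34181954  245.        ]
 [ 548.83553791  -96.88409653  245.        ]] [ 577.96916831 -139.36291085  245.        ]
[[ 588.17663486 -185.21994254  245.        ]
 [ 602.29888674 -179.11129155  245.        ]
 [ 563.5178168   -88.33617131  245.        ]
 [ 552.14809886  -93.30563071  245.        ]] [ 576.53535931 -136.49325903  245.        ]
```

View pics/ov_scene.png

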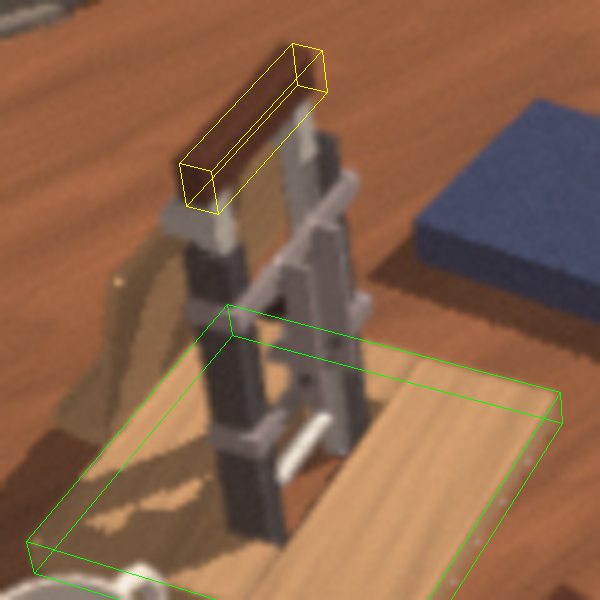

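View pics/ov_top.png

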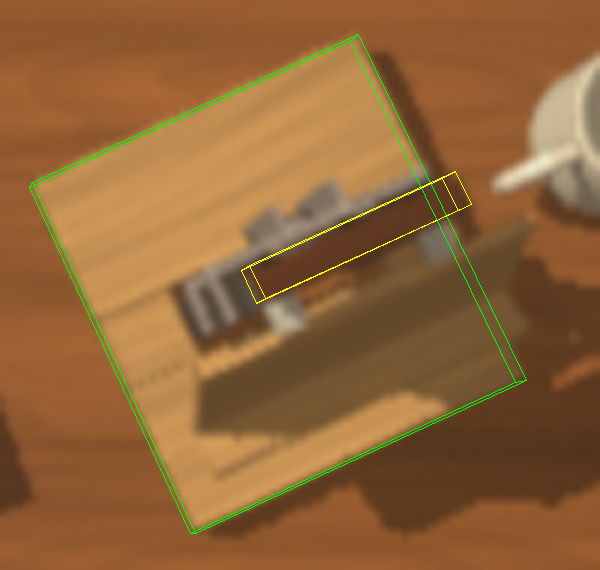

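```bash
cat >> h.py <<'E'
from scipy.spatial.transform import Rotation as Ro
ST=np.array([577,-137.5,.4225])
def where(tgt=None,pr=True):
    from plant import monitor
    o=monitor.get_obs(); R=Ro.from_euler("xyz",o["tcp_rot"]).as_matrix(); p=o["tool_pos"]
    zy=np.arctan2(R[1,2],R[0,2]); d=(zy-ST[2]+np.pi/2)%np.pi-np.pi/2
    print("t",round(o["time"],2),"p",p.round(1),"xaxis",R[:,0].round(3),"yaw err deg(jaw-stand)",np.degrees(d).round(2),"F",o["contact_force"].round(1),"M",o["moment"].round(2),"grip",round(o["grip_width"],1),"q6",o["joint_positions"][5].round(3))
    c,s=np.cos(ST[2]),np.sin(ST[2]); e=p[:2]-ST[:2]; print("standframe",[round(c*e[0]+s*e[1],1),round(-s*e[0]+c*e[1],1)])
    if tgt is not None: print("tool shift m",(R.T@(np.array(tgt)-p)/1000).round(4))
    return o
E
python3 - <<'E'
from h import *
o=where([577,-137.5,290]); print(Ro.from_euler("xyz",o["tcp_rot"]).as_matrix().round(3))
t=lambda u,v:((u+.5)/6-.5+270,(v+.5)/6-.5+160)
for z in(120,150,180,200):
    for q in(t(195,378),t(535,220)):
        e=ray("top",q,z)[:2]-ST[:2];c,s=np.cos(ST[2]),np.sin(ST[2]);print(z,c*e[0]+s*e[1],-s*e[0]+c*e[1])
E
```

```text
t 0.1 p [190.5 488.8 197.4] xaxis [-0.001 -0.001 -1.   ] yaw err deg(jaw-stand) 44.49 F [ 0.9 -0.2 -0.1] M [ 0.    0.03 -0.04] grip 91.6 q6 -0.146
standframe [np.float64(-95.7), np.float64(729.7)]
tool shift m [-0.0921 -0.5876 -0.4432]
[[-0.001 -0.932  0.363]
 [-0.001  0.363  0.932]
 [-1.     0.    -0.001]]
120 -24.584807286962437 74.41824774620599
120 -23.742147024235038 -108.76956534564742
150 -24.41451091448936 78.62522643454355
150 -23.59190563074708 -100.20278959035845
180 -24.24421454201617 82.83220512288108
180 -23.44166423725902 -91.6360138350695
200 -24.130683627034156 85.6368575817728
200 -23.341503308266937 -85.92482999821021
```

>>> send_rows:
  commands:
    - [[-0.014,0,0,6.3,0.04],[-0.014,0,0,6.3,0.04],[-0.014,0,0,6.3,0.04],[-0.014,0,0,6.3,0.04],[-0.014,0,0,6.3,0.04],[-0.014,0,0,6.3,0.04],[-0.014,0,0,6.3,0.04]]

```text
time: 0.68
tool_pos: [188.9, 485.8, 292.6]
tcp_rot: [-2.482, 1.553, -2.085]
contact_force: [-0.7, -0.2, -0.1]
grip_width: 49.7
```

```bash
python3 -c "
from h import *
where([577,-137.5,300])"
```

```text
t 0.68 p [188.9 485.8 292.6] xaxis [-0.009 -0.015 -1.   ] yaw err deg(jaw-stand) -1.48 F [-0.7 -0.2 -0.1] M [-0.05  0.01 -0.02] grip 49.7 q6 0.656
standframe [np.float64(-98.4), np.float64(727.6)]
tool shift m [-0.0012 -0.7249  0.1171]
```

>>> send_rows:
  commands:
    - [[0,-0.005,0.001,0,0.04],[0,-0.015,0.002,0,0.04],[0,-0.025,0.004,0,0.04],[0,-0.025,0.004,0,0.04],[0,-0.025,0.004,0,0.04],[0,-0.025,0.004,0,0.04],[0,-0.025,0.004,0,0.04],[0,-0.025,0.004,0,0.04],[0,-0.025,0.004,0,0.04],[0,-0.025,0.004,0,0.04]]

```text
time: 1.52
tool_pos: [309.2, 289.3, 286.8]
tcp_rot: [-2.66, 1.545, -2.225]
contact_force: [0.8, 1.0, 0.0]
grip_width: 39.9
```

```bash
python3 -c "
from h import *
where([577,-137.5,300])"
```

```text
t 1.52 p [309.2 289.3 286.8] xaxis [-0.015 -0.02  -1.   ] yaw err deg(jaw-stand) 0.74 F [0.8 1.  0. ] M [-0.03 -0.01  0.01] grip 39.9 q6 0.143
standframe [np.float64(-69.3), np.float64(499.1)]
tool shift m [-0.0087 -0.5001  0.0625]
```

>>> send_rows:
  commands:
    - [[-0.002,-0.025,0.003,0,0.04],[-0.002,-0.025,0.003,0,0.04],[-0.002,-0.025,0.003,0,0.04],[-0.002,-0.025,0.003,0,0.04],[-0.002,-0.025,0.003,0,0.04],[-0.002,-0.025,0.003,0,0.04],[-0.002,-0.025,0.003,0,0.04],[-0.002,-0.025,0.003,0,0.04],[-0.002,-0.025,0.003,0,0.04],[-0.002,-0.025,0.003,0,0.04]]

```text
time: 2.35
tool_pos: [445.5, 61.8, 298.5]
tcp_rot: [-2.938, 1.531, -2.462]
contact_force: [-0.7, -0.5, 0.2]
grip_width: 40.3
```

```bash
python3 -c "
from h import *
where([577,-137.5,300])"
```

```text
t 2.35 p [445.5  61.8 298.5] xaxis [-0.031 -0.025 -0.999] yaw err deg(jaw-stand) 3.01 F [-0.7 -0.5  0.2] M [ 0.03 -0.02  0.03] grip 40.3 q6 -0.486
standframe [np.float64(-38.2), np.float64(235.7)]
tool shift m [-0.0006 -0.2374  0.0257]
```

>>> send_rows:
  commands:
    - [[0,-0.016,0.002,0.3,0.04],[0,-0.016,0.002,0.3,0.04],[0,-0.016,0.002,0.3,0.04],[0,-0.016,0.002,0.3,0.04],[0,-0.016,0.002,0.3,0.04],[0,-0.016,0.002,0.3,0.04],[0,-0.016,0.002,0.3,0.04],[0,-0.016,0.002,0.3,0.04],[0,-0.016,0.002,0.3,0.04],[0,-0.016,0.002,0.3,0.04]]

```text
time: 3.18
tool_pos: [534.8, -84.9, 287.1]
tcp_rot: [-3.136, 1.517, -2.683]
contact_force: [0.1, 0.5, 0.6]
grip_width: 40.2
```

```bash
python3 -c "
from h import *
where([577,-137.5,300])"
```

```text
t 3.18 p [534.8 -84.9 287.1] xaxis [-0.048 -0.024 -0.999] yaw err deg(jaw-stand) 1.7 F [0.1 0.5 0.6] M [-0.03 -0.03 -0.  ] grip 40.2 q6 -0.727
standframe [np.float64(-17.0), np.float64(65.3)]
tool shift m [-0.0136 -0.0657  0.0143]
```

>>> send_rows:
  commands:
    - [[0,0,0,0,0.04],[0,0,0,0,0.04],[0,0,0,0,0.04],[0,0,0,0,0.04]]

```text
time: 3.52
tool_pos: [534.3, -87.5, 283.5]
tcp_rot: [3.081, 1.513, -2.747]
contact_force: [-0.3, 0.4, -0.2]
grip_width: 40.0
```

```bash
python3 -c "
from h import *
o=where([577,-137.5,300]);print(o['joint_positions'],o['tau'])"
```

```text
t 3.52 p [534.3 -87.5 283.5] xaxis [-0.053 -0.022 -0.998] yaw err deg(jaw-stand) 1.9 F [-0.3  0.4 -0.2] M [-0.02 -0.01  0.03] grip 40.0 q6 -0.735
standframe [np.float64(-18.5), np.float64(63.1)]
tool shift m [-0.0177 -0.0636  0.0154]
[-0.28060413  0.35693099  1.26945558 -0.03618843  1.56042517 -0.73493613] [-3.73241790e-01 -4.51361704e+01 -2.61595649e+01 -1.64304692e-01
  2.66383644e-01 -1.47402019e-02]
```

>>> send_rows:
  commands:
    - [[-0.008,-0.02,0.03,0,0.04],[-0.008,-0.02,0.03,0,0.04],[-0.008,-0.02,0.03,0,0.04],[-0.008,-0.02,0.03,0,0.04],[-0.008,-0.02,0.03,0,0.04],[-0.008,-0.02,0.03,0,0.04]]

```text
time: 4.02
tool_pos: [723.1, -106.0, 316.5]
tcp_rot: [2.958, 1.503, -2.861]
contact_force: [0.9, 0.3, 0.4]
grip_width: 39.9
```

```bash
python3 -c "
from h import *
o=where([577,-137.5,300]);print(o['joint_positions'],o['tau'])"
```

```text
t 4.02 p [ 723.1 -106.   316.5] xaxis [-0.065 -0.019 -0.998] yaw err deg(jaw-stand) 2.39 F [0.9 0.3 0.4] M [-0.09 -0.05 -0.03] grip 39.9 q6 -0.714
standframe [np.float64(146.2), np.float64(-31.2)]
tool shift m [ 0.0266  0.0369 -0.1433]
[-0.23427853  0.8528901   0.31366248 -0.03749844  2.03416024 -0.71388867] [ 7.16356672e-01 -7.30845594e+01 -1.88123327e+01 -5.34973328e-02
 -8.09306614e-01  5.04342851e-02]
```

>>> send_rows:
  commands:
    - [[-0.003,-0.012,0.017,0,0.04],[-0.003,-0.012,0.017,0,0.04]]

```text
time: 4.18
tool_pos: [747.4, -108.2, 312.7]
tcp_rot: [2.984, 1.507, -2.832]
contact_force: [9.7, -3.4, 20.9]
grip_width: 39.8
```

```bash
python3 -c "
from h import *
o=where([577,-137.5,300]);print(o['joint_positions'],o['dq'])"
```

```text
t 4.18 p [ 747.4 -108.2  312.7] xaxis [-0.06  -0.019 -0.998] yaw err deg(jaw-stand) 2.56 F [ 9.7 -3.4 20.9] M [-0.24 -0.62 -0.02] grip 39.8 q6 -0.718
standframe [np.float64(167.4), np.float64(-43.1)]
tool shift m [ 0.0236  0.0504 -0.1642]
[-0.23005671  0.98864548  0.03548428 -0.03954821  2.1716065  -0.71848408] [ 0.02754197  0.35526748 -0.040219   -0.00525599  0.68834459 -0.01790679]
```

>>> send_rows:
  commands:
    - [[0,-0.003,0.004,0,0.04],[0,-0.003,0.004,0,0.04]]

```text
time: 4.35
tool_pos: [750.8, -107.2, 300.0]
tcp_rot: [2.895, 1.498, -2.918]
contact_force: [-0.5, 0.8, 1.4]
grip_width: 40.0
```

```bash
python3 -c "
from h import *
o=where([577,-137.5,300]);print(o['joint_positions'],o['dq'])"
```

```text
t 4.35 p [ 750.8 -107.2  300. ] xaxis [-0.071 -0.016 -0.997] yaw err deg(jaw-stand) 2.79 F [-0.5  0.8  1.4] M [-0.02 -0.04  0.04] grip 40.0 q6 -0.719
standframe [np.float64(170.9), np.float64(-43.6)]
tool shift m [ 0.0129  0.0516 -0.1682]
[-0.22803853  1.00445284  0.03758655 -0.03850853  2.16504331 -0.71912638] [ 0.00957162  0.11303253 -0.05079233  0.00569735  0.00230569 -0.00335634]
```

>>> send_rows:
  commands:
    - [[-0.008,-0.012,0.017,0,0.04],[-0.008,-0.012,0.017,0,0.04]]

```text
time: 4.52
tool_pos: [763.3, -108.2, 297.4]
tcp_rot: [-3.109, 1.527, -2.637]
contact_force: [0.2, 0.2, 0.5]
grip_width: 39.9
```

```bash
python3 -c "
from h import *
o=where([577,-137.5,300]);print(o['joint_positions'],o['dq'])"
```

```text
t 4.52 p [ 763.3 -108.2  297.4] xaxis [-0.039 -0.021 -0.999] yaw err deg(jaw-stand) 2.86 F [0.2 0.2 0.5] M [-0.05  0.02 -0.04] grip 39.9 q6 -0.717
standframe [np.float64(182.0), np.float64(-49.6)]
tool shift m [ 0.0053  0.0587 -0.1792]
[-0.22669477  1.00765579  0.03607207 -0.03484331  2.13048339 -0.71715212] [ 7.47679365e-03  6.25108102e-03  1.85724708e-04  2.19828653e-02
 -2.03513354e-01  1.27933949e-02]
```

>>> send_rows:
  commands:
    - [[-0.008,-0.012,0.017,0.5,0.04],[-0.008,-0.012,0.017,0.5,0.04],[-0.008,-0.012,0.017,0.5,0.04],[-0.008,-0.012,0.017,0.5,0.04]]

```text
time: 4.85
tool_pos: [786.8, -112.3, 301.4]
tcp_rot: [-1.192, 1.522, -0.756]
contact_force: [0.9, 1.4, 0.6]
grip_width: 40.0
```

```bash
python3 -c "
from h import *
o=where([577,-137.5,300]);print(o['joint_positions'],o['dq'])"
```

```text
t 4.85 p [ 786.8 -112.3  301.4] xaxis [ 0.035 -0.033 -0.999] yaw err deg(jaw-stand) 0.79 F [0.9 1.4 0.6] M [-0.03 -0.01 -0.03] grip 40.0 q6 -0.677
standframe [np.float64(201.7), np.float64(-63.0)]
tool shift m [-0.0052  0.0656 -0.2008]
[-0.227292    1.00252906  0.03639021 -0.02767578  2.06068486 -0.67675881] [-0.00843348 -0.01782666  0.00233568  0.01921389 -0.20029017  0.11835014]
```

>>> send_rows:
  commands:
    - [[-0.008,-0.01,0.018,0.3,0.04],[-0.008,-0.01,0.018,0.3,0.04]]

```text
time: 5.02
tool_pos: [797.7, -111.5, 303.8]
tcp_rot: [-0.933, 1.492, -0.51]
contact_force: [0.8, 0.9, -0.2]
grip_width: 39.9
```

```bash
python3 -c "
from h import *
o=where([577,-137.5,295]);print(o['joint_positions'],o['dq'])"
```

```text
t 5.02 p [ 797.7 -111.5  303.8] xaxis [ 0.069 -0.038 -0.997] yaw err deg(jaw-stand) 0.14 F [ 0.8  0.9 -0.2] M [-0.04  0.04  0.01] grip 39.9 q6 -0.66
standframe [np.float64(211.9), np.float64(-66.8)]
tool shift m [-0.0053  0.0671 -0.212 ]
[-0.2243349   1.00003555  0.03679007 -0.0246624   2.02919024 -0.6595566 ] [ 0.01670805 -0.01236633  0.00142502  0.01691737 -0.18572917  0.10065383]
```

>>> send_rows:
  commands:
    - [[-0.004,0.011,-0.033,0,0.04],[-0.004,0.011,-0.036,0,0.04],[-0.002,0.011,-0.036,0,0.04],[-0.002,0.011,-0.036,0,0.04],[-0.002,0.011,-0.036,0,0.04],[-0.001,0.011,-0.034,0,0.04]]

```text
time: 5.52
tool_pos: [624.4, -133.9, 296.6]
tcp_rot: [-0.917, 1.491, -0.491]
contact_force: [0.7, -0.8, 1.7]
grip_width: 39.7
```

```bash
python3 -c "
from h import *
o=where([577,-137.5,275]);print(o['joint_positions'],o['dq'])"
```

```text
t 5.52 p [ 624.4 -133.9  296.6] xaxis [ 0.071 -0.038 -0.997] yaw err deg(jaw-stand) 0.26 F [ 0.7 -0.8  1.7] M [-0.06  0.08  0.02] grip 39.7 q6 -0.749
standframe [np.float64(44.7), np.float64(-16.1)]
tool shift m [ 0.0183  0.0175 -0.0456]
[-0.32388054  0.46318684  1.07344242 -0.01335127  1.52588743 -0.74935416] [-0.29175007 -0.94754824  1.58821822  0.02140135 -0.67817369 -0.27721839]
```

>>> send_rows:
  commands:
    - [[0.006,0.008,-0.022,0,0.04],[0.004,0.006,-0.008,0,0.04],[0,0,0,0,0.04]]

```text
time: 5.77
tool_pos: [584.6, -134.3, 287.6]
tcp_rot: [-0.915, 1.485, -0.493]
contact_force: [0.4, -0.5, 1.0]
grip_width: 39.8
```

```bash
python3 - <<'E'
from h import *
from plant import optics
o=where([576.5,-138,216])
for n,k,(a,b,c,d) in(("scene",5,(140,260,110,240)),("top",6,(150,250,260,370))):
    im=optics.capture(n)["color"]; cv2.imwrite(f"pics/{n}1.png",im); cv2.imwrite(f"pics/{n}1c.png",cv2.resize(im[a:b,c:d],None,fx=k,fy=k,interpolation=cv2.INTER_CUBIC))
where([576.5,-138,216])
E
```

```text
t 5.77 p [ 584.6 -134.3  287.6] xaxis [ 0.075 -0.04  -0.996] yaw err deg(jaw-stand) 0.08 F [ 0.4 -0.5  1. ] M [0.02 0.03 0.01] grip 39.8 q6 -0.767
standframe [np.float64(8.2), np.float64(-0.2)]
tool shift m [ 0.0709  0.0048 -0.0126]
t 5.87 p [ 586.9 -134.7  288.1] xaxis [ 0.077 -0.041 -0.996] yaw err deg(jaw-stand) 0.12 F [-0.3 -0.8  0.3] M [-0.04  0.02 -0.03] grip 40.3 q6 -0.767
standframe [np.float64(10.2), np.float64(-1.5)]
tool shift m [ 0.0712  0.0062 -0.0147]
```

View pics/scene1c.png

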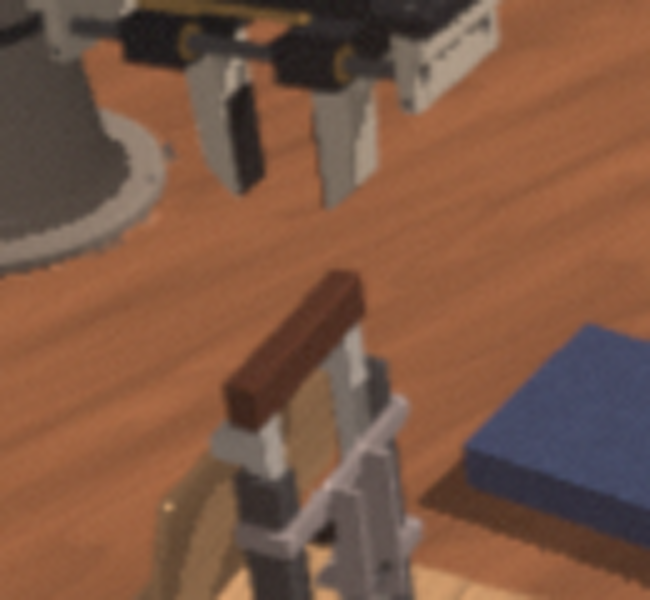

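View pics/top1c.png

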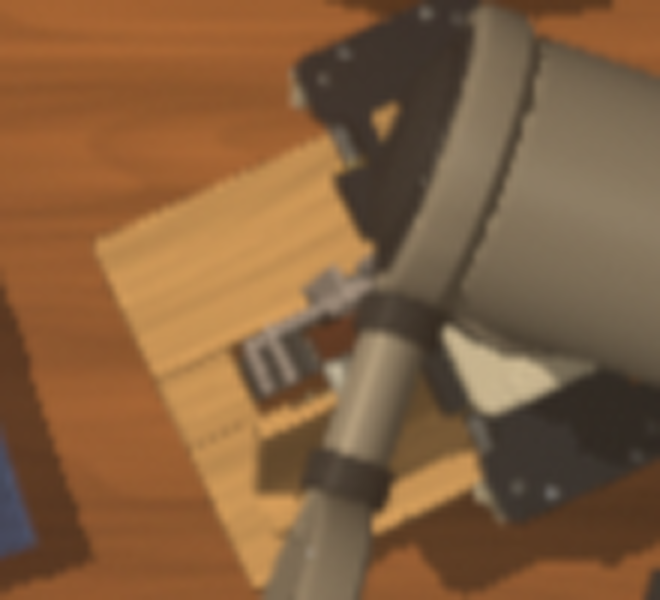

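>>> send_rows:
  commands:
    - [[0.003,0.004,-0.008,0,0.04],[0.004,0.003,-0.006,0,0.04],[0.006,0,-0.001,0,0.04],[0.006,0,0,0,0.04],[0,0,0,0,0.04]]

```text
time: 6.28
tool_pos: [577.0, -135.7, 266.6]
tcp_rot: [-0.896, 1.479, -0.473]
contact_force: [-0.8, 0.1, 0.2]
grip_width: 40.1
```

```bash
python3 - <<'E'
from h import *
o=where([577.5,-137.5,216])
E
```

```text
t 6.28 p [ 577.  -135.7  266.6] xaxis [ 0.082 -0.042 -0.996] yaw err deg(jaw-stand) 0.19 F [-0.8  0.1  0.2] M [-0.04  0.12  0.04] grip 40.1 q6 -0.776
standframe [np.float64(0.7), np.float64(1.6)]
tool shift m [ 0.0505  0.0018 -0.0032]
```

>>> send_rows:
  commands:
    - [[-0.001,0,0,0,0.04],[-0.001,0,0,0,0.04],[-0.001,0,0,0,0.04],[-0.001,0,0,0,0.04],[-0.001,0,0,0,0.04],[-0.001,0,0,0,0.04],[-0.001,0,0,0,0.04],[-0.001,0,0,0,0.04],[-0.001,0,0,0,0.04],[-0.001,0,0,0,0.04]]

```text
time: 7.12
tool_pos: [577.9, -135.4, 277.1]
tcp_rot: [-0.894, 1.479, -0.47]
contact_force: [1.1, 0.2, -0.1]
grip_width: 39.9
```

```bash
python3 - <<'E'
from h import *
o=where([577.5,-137.5,216])
E
```

```text
t 7.12 p [ 577.9 -135.4  277.1] xaxis [ 0.082 -0.041 -0.996] yaw err deg(jaw-stand) 0.22 F [ 1.1  0.2 -0.1] M [-0.08  0.09 -0.  ] grip 39.9 q6 -0.776
standframe [np.float64(1.7), np.float64(1.6)]
tool shift m [ 0.0609  0.0026 -0.0048]
```

>>> send_rows:
  commands:
    - [[0,0,0,0,0.04],[0,0,0,0,0.04],[0,0,0,0,0.04],[0,0,0,0,0.04],[0,0,0,0,0.04]]

```text
time: 7.53
tool_pos: [577.9, -135.4, 277.5]
tcp_rot: [-0.893, 1.479, -0.469]
contact_force: [0.1, -0.0, -0.3]
grip_width: 40.1
```

```bash
python3 - <<'E'
from h import *
o=where([577.5,-137.5,216]);print(o['joint_positions'],o['tau'])
E
```

```text
t 7.53 p [ 577.9 -135.4  277.5] xaxis [ 0.082 -0.042 -0.996] yaw err deg(jaw-stand) 0.22 F [ 0.1 -0.  -0.3] M [ 0.    0.11 -0.05] grip 40.1 q6 -0.776
standframe [np.float64(1.7), np.float64(1.5)]
tool shift m [ 0.0613  0.0027 -0.0048]
[-0.35291464  0.36746883  1.27207855 -0.0108331   1.41039701 -0.77586191] [ 1.09610191e-03 -4.66792488e+01 -2.66666847e+01 -1.78813620e-02
 -3.42396246e-01  2.03709540e-03]
```

>>> send_rows:
  commands:
    - [[-0.02,0,0,0,0.04],[-0.03,0,0,0,0.04],[-0.03,0,0,0,0.04],[-0.03,0,0,0,0.04],[-0.02,0,0,0,0.04],[0,0,0,0,0.04],[0,0,0,0,0.04]]

```text
time: 8.12
tool_pos: [565.8, -129.5, 410.0]
tcp_rot: [-0.901, 1.484, -0.477]
contact_force: [0.3, -0.4, 0.1]
grip_width: 40.2
```

```bash
python3 - <<'E'
from h import *
o=where([577.5,-137.5,270])
E
```

```text
t 8.12 p [ 565.8 -129.5  410. ] xaxis [ 0.077 -0.04  -0.996] yaw err deg(jaw-stand) 0.2 F [ 0.3 -0.4  0.1] M [-0.08  0.08  0.02] grip 40.2 q6 -0.777
standframe [np.float64(-6.9), np.float64(11.9)]
tool shift m [ 0.1407 -0.0026 -0.0002]
```

>>> send_rows:
  commands:
    - [[0.005,0.011,-0.015,0,0.04],[0.01,0.018,-0.024,0,0.04],[0.01,0.018,-0.024,0,0.04],[0.01,0.018,-0.024,0,0.04],[0.01,0.018,-0.024,0,0.04],[0.005,0.011,-0.015,0,0.04],[0,0,0,0,0.04]]

```text
time: 8.7
tool_pos: [407.9, -95.3, 333.2]
tcp_rot: [-0.918, 1.498, -0.494]
contact_force: [0.6, -0.7, 0.8]
grip_width: 39.7
```

```bash
python3 - <<'E'
from h import *
o=where([577.5,-137.5,270]);print(o['joint_positions'],np.hypot(*o['tool_pos'][:2]))
E
```

```text
t 8.7 p [407.9 -95.3 333.2] xaxis [ 0.064 -0.034 -0.997] yaw err deg(jaw-stand) 0.18 F [ 0.6 -0.7  0.8] M [-0.1   0.06  0.01] grip 39.7 q6 -0.832
standframe [np.float64(-136.9), np.float64(107.8)]
tool shift m [ 0.0753 -0.1043  0.1341]
[-0.40762769  0.01598997  1.56396187 -0.00623782  1.48942801 -0.83163448] 418.90424220595065
```

>>> send_rows:
  commands:
    - [[0,0.009,-0.012,0,0.04],[0,0.009,-0.012,0,0.04],[0,0.009,-0.012,0,0.04],[0,0.009,-0.012,0,0.04],[0,0.009,-0.012,0,0.04],[0,0,0,0,0.04]]

```text
time: 9.2
tool_pos: [332.9, -78.4, 323.3]
tcp_rot: [-0.917, 1.505, -0.494]
contact_force: [-0.3, 0.0, 0.3]
grip_width: 40.1
```

```bash
python3 - <<'E'
from h import *
o=where([577.5,-137.5,270]);print(o['joint_positions'],np.hypot(*o['tool_pos'][:2]))
E
```

```text
t 9.2 p [332.9 -78.4 323.3] xaxis [ 0.058 -0.031 -0.998] yaw err deg(jaw-stand) 0.12 F [-0.3  0.   0.3] M [-0.05  0.08 -0.03] grip 40.1 q6 -0.877
standframe [np.float64(-198.5), np.float64(154.0)]
tool shift m [ 0.0691 -0.1512  0.1963]
[-0.45400684 -0.13393353  1.72775555 -0.00260158  1.48228813 -0.87747661] 341.96500488369315
```

>>> send_rows:
  commands:
    - [[0,-0.015,0.018,0,0.04],[0,-0.024,0.03,0,0.04],[0,-0.024,0.03,0,0.04],[0,-0.024,0.03,0,0.04],[0,-0.024,0.03,0,0.04],[0,-0.018,0.025,0,0.04],[0,0,0,0,0.04]]

```text
time: 9.78
tool_pos: [548.8, -132.2, 332.3]
tcp_rot: [-0.908, 1.503, -0.487]
contact_force: [-0.8, 0.9, -0.8]
grip_width: 40.0
```

```bash
python3 - <<'E'
from h import *
o=where([577.5,-137.5,270]);print(o['joint_positions'],np.hypot(*o['tool_pos'][:2]))
E
```

```text
t 9.78 p [ 548.8 -132.2  332.3] xaxis [ 0.06  -0.032 -0.998] yaw err deg(jaw-stand) -0.02 F [-0.8  0.9 -0.8] M [-0.01  0.09 -0.02] grip 40.0 q6 -0.788
standframe [np.float64(-23.6), np.float64(16.4)]
tool shift m [ 0.064  -0.0132  0.0214]
[-0.36710856  0.3108251   1.20766857 -0.00808109  1.55583116 -0.78830238] 564.4579585399672
```

>>> send_rows:
  commands:
    - [[0,0.015,-0.018,0,0.04],[0,0.024,-0.03,0,0.04],[0,0.024,-0.03,0,0.04],[0,0.024,-0.03,0,0.04],[0,0.024,-0.03,0,0.04],[0,0.015,-0.018,0,0.04],[0,0,0,0,0.04]]

```text
time: 10.37
tool_pos: [354.2, -80.1, 307.7]
tcp_rot: [-0.923, 1.517, -0.502]
contact_force: [0.1, -0.4, 1.1]
grip_width: 39.9
```

>>> send_rows:
  commands:
    - [[0,-0.015,0.018,0,0.04],[0,-0.024,0.03,0,0.04],[0,-0.024,0.03,0,0.04],[0,-0.024,0.03,0,0.04],[0,-0.024,0.03,0,0.04],[0,-0.015,0.018,0,0.04],[0,0,0,0,0.04]]

```text
time: 10.95
tool_pos: [559.8, -133.6, 316.3]
tcp_rot: [-0.905, 1.511, -0.486]
contact_force: [-1.4, 0.3, -0.0]
grip_width: 40.2
```

```bash
python3 - <<'E'
from h import *
o=where([577.5,-137.5,270]);print(o['joint_positions'],np.hypot(*o['tool_pos'][:2]))
E
```

```text
t 10.95 p [ 559.8 -133.6  316.3] xaxis [ 0.053 -0.028 -0.998] yaw err deg(jaw-stand) -0.13 F [-1.4  0.3 -0. ] M [-0.05  0.17 -0.  ] grip 40.2 q6 -0.782
standframe [np.float64(-14.0), np.float64(10.6)]
tool shift m [ 0.0473 -0.0086  0.0128]
[-0.36288379  0.34165845  1.20516083 -0.00735167  1.53534643 -0.78217944] 575.56165323567
```

>>> send_rows:
  commands:
    - [[0,0.02,-0.025,0,0.04],[0,0.025,-0.032,0,0.04],[0,0.025,-0.032,0,0.04],[0,0.025,-0.032,0,0.04],[0,0.025,-0.032,0,0.04],[0,0,0,0,0.04],[0,0,0,0,0.04]]

```text
time: 11.53
tool_pos: [366.6, -84.2, 293.9]
tcp_rot: [-0.927, 1.524, -0.507]
contact_force: [0.8, 0.4, 0.3]
grip_width: 39.8
```

>>> send_rows:
  commands:
    - [[0,-0.015,0.018,0,0.04],[0,-0.022,0.028,0,0.04],[0,-0.022,0.028,0,0.04],[0,-0.022,0.028,0,0.04],[0,-0.022,0.028,0,0.04],[0,-0.015,0.018,0,0.04],[0,0,0,0,0.04]]

```text
time: 12.12
tool_pos: [562.1, -133.9, 301.1]
tcp_rot: [-0.909, 1.519, -0.491]
contact_force: [-1.2, 0.3, -0.3]
grip_width: 39.7
```

```bash
python3 - <<'E'
from h import *
o=where([577.5,-137.5,270]);print(o['joint_positions'],np.hypot(*o['tool_pos'][:2]))
E
```

```text
t 12.12 p [ 562.1 -133.9  301.1] xaxis [ 0.046 -0.024 -0.999] yaw err deg(jaw-stand) -0.19 F [-1.2  0.3 -0.3] M [-0.02  0.12  0.05] grip 39.7 q6 -0.781
standframe [np.float64(-12.1), np.float64(9.4)]
tool shift m [ 0.0319 -0.0083  0.0116]
[-0.36243399  0.35533127  1.22480434 -0.0066295   1.51024909 -0.78067305] 577.7789293333469
```

>>> send_rows:
  commands:
    - [[0.006,-0.004,0.006,0,0.04],[0.006,-0.004,0.005,0,0.04],[0.005,0,0,0,0.04],[0,0,0,0,0.04],[0,0,0,0,0.04]]

```text
time: 12.53
tool_pos: [578.7, -137.3, 279.7]
tcp_rot: [-0.922, 1.524, -0.504]
contact_force: [0.5, -0.3, -0.4]
grip_width: 40.1
```

```bash
python3 - <<'E'
from h import *
from plant import optics
im=optics.capture("scene")["color"]; cv2.imwrite(f"pics/s2.png",cv2.resize(im[140:260,110:240],None,fx=5,fy=5,interpolation=cv2.INTER_CUBIC))
o=where([577.2,-138,215])
E
```

```text
t 12.58 p [ 578.6 -137.3  279.7] xaxis [ 0.041 -0.022 -0.999] yaw err deg(jaw-stand) -0.18 F [-0.1 -0.1 -0.8] M [-0.04  0.06 -0.02] grip 39.8 q6 -0.776
standframe [np.float64(1.5), np.float64(-0.4)]
tool shift m [ 0.0646  0.0023 -0.0034]
```

View pics/s2.png

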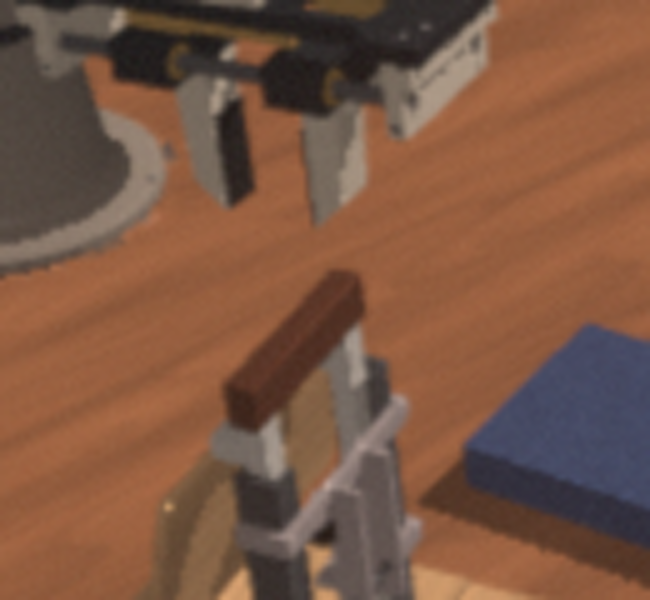

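The fingers hang over the middle of the bar: the tips are at crop (232,207) and (318,222), and the bar's top is at about (295,330). I'll descend now.

>>> send_rows:
  commands:
    - [[0.007,0.0005,-0.0005,0,0.04],[0.007,0.0005,-0.0005,0,0.04],[0.007,0.0005,-0.0005,0,0.04],[0.007,0,-0.0005,0,0.04],[0.006,0,-0.0005,0,0.04],[0,0,0,0,0.04]]

```text
time: 13.08
tool_pos: [575.5, -137.4, 244.2]
tcp_rot: [-0.916, 1.522, -0.497]
contact_force: [-0.1, -0.7, -0.3]
grip_width: 40.2
```

```bash
python3 - <<'E'
from h import *
o=where([577.2,-138,215]); print(proj("scene",o["tool_pos"]), proj("scene",w([[0,0,245]],[576.5,-138,.42])))
E
```

```text
t 13.08 p [ 575.5 -137.4  244.2] xaxis [ 0.043 -0.023 -0.999] yaw err deg(jaw-stand) -0.18 F [-0.1 -0.7 -0.3] M [-0.    0.07  0.03] grip 40.2 q6 -0.777
standframe [np.float64(-1.3), np.float64(0.7)]
tool shift m [ 0.0293 -0.0001  0.0004]
[[169.17077075 205.2116341 ]] [[169.14977287 205.22290163]]
```

>>> send_rows:
  commands:
    - [[0.007,0,0.0005,0,0.04],[0.007,0,0.0005,0,0.04],[0.006,0,0.0005,0,0.04],[0.003,0,0,0,0.04],[0,0,0,0,0.04]]

```text
time: 13.5
tool_pos: [578.1, -137.3, 218.4]
tcp_rot: [-0.916, 1.522, -0.497]
contact_force: [1.1, -0.0, -0.0]
grip_width: 40.1
```

```bash
python3 - <<'E'
from h import *
from plant import optics
im=optics.capture("scene")["color"]; cv2.imwrite(f"pics/s3.png",cv2.resize(im[150:270,110:240],None,fx=5,fy=5,interpolation=cv2.INTER_CUBIC))
o=where([577.2,-138,215])
E
```

```text
t 13.55 p [ 578.1 -137.3  218.7] xaxis [ 0.043 -0.023 -0.999] yaw err deg(jaw-stand) -0.19 F [-0.4 -0.4  0.6] M [-0.03  0.04  0.02] grip 40.3 q6 -0.775
standframe [np.float64(1.1), np.float64(-0.3)]
tool shift m [ 0.0036 -0.0001 -0.0012]
```

View pics/s3.png

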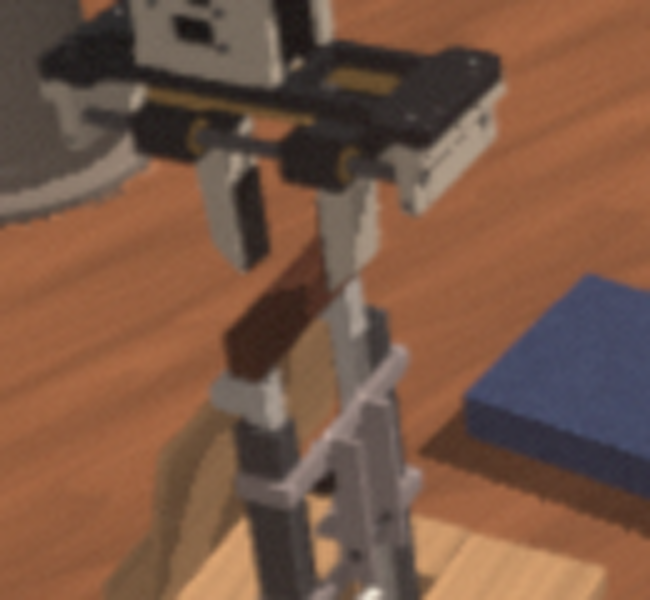

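```bash
python3 - <<'E'
from h import *
q=proj("scene",w([[21,0,218],[-19,0,218],[0,0,245],[8,-50,245],[-8,-50,245]],ST)); print((q-[110,150]+.5)*5-.5)
E
```

```text
[[346.38935108 335.84146687]
 [269.86452804 317.39357731]
 [299.31143836 278.11382117]
 [257.09638653 344.21432478]
 [225.20751051 336.38909165]]
```

```bash
python3 - <<'E'
from h import *
for z in (198,210,225,240): print(z,proj("scene",[[190.5,488.8,z]]))
im=cv2.imread("pics/scene0.png")[40:120,200:300];cv2.imwrite("pics/g0.png",cv2.resize(im,None,fx=6,fy=6,interpolation=cv2.INTER_CUBIC))
for z in (218,230,240,250): print(z,(proj("scene",[[578.1,-137.3,z]])-[110,150]+.5)*5-.5)
for z in (280,300,310,320): print(z,(proj("scene",[[578.6,-137.3,z]])-[110,140]+.5)*5-.5)
E
```

```text
198 [[251.35656692  99.41702752]]
210 [[251.30591001  96.22811788]]
225 [[251.24200499  92.20522515]]
240 [[251.17744187  88.14090396]]
218 [[307.7844675  326.93311353]]
230 [[304.84326844 305.76742933]]
240 [[302.36357987 287.92290266]]
250 [[299.85736365 269.88747564]]
280 [[292.83976384 265.04882048]]
300 [[287.58341971 227.17501304]]
310 [[284.91166266 207.92406416]]
320 [[282.21020289 188.45909672]]
```

View pics/g0.png

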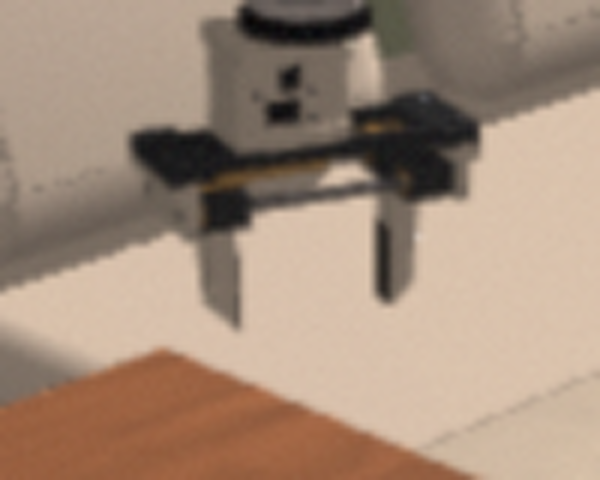

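```bash
python3 - <<'E'
from h import *
from plant import optics
t0=cv2.imread("pics/top0.png")
a=cv2.resize(t0[300:384,20:120],None,fx=6,fy=6,interpolation=cv2.INTER_CUBIC)
for z,c in((198,(0,0,255)),(225,(0,255,0)),(270,(255,0,0))):
    q=(proj("top",[[190.5,488.8,z]])[0]-[20,300]+.5)*6; print(z,q); cv2.circle(a,(int(q[0]),int(q[1])),4,c,1)
cv2.imwrite("pics/gt0.png",a)
im=optics.capture("top")["color"]; im=cv2.resize(im[150:250,270:370],None,fx=6,fy=6,interpolation=cv2.INTER_CUBIC)
for z,c in((218,(0,0,255)),(246,(0,255,0))):
  for s in(20,-20):
    q=(proj("top",w([[1+s,0,z]],ST))[0]-[270,150]+.5)*6; cv2.circle(im,(int(q[0]),int(q[1])),4,c,1)
cv2.imwrite("pics/gt1.png",im)
E
```

```text
198 [421.84398446 306.47628045]
225 [399.28631043 321.66679244]
270 [359.16360611 348.68573154]
```

View pics/gt0.png

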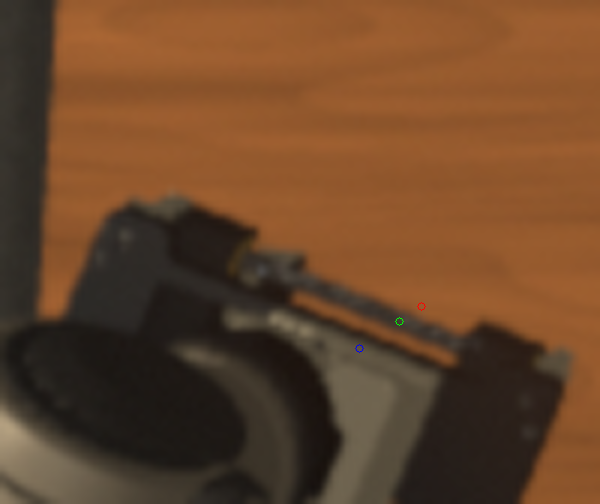

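View pics/gt1.png

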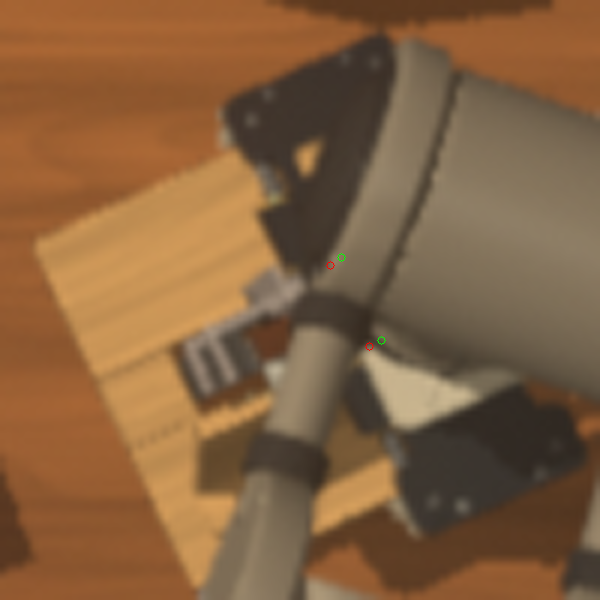

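>>> send_rows:
  commands:
    - [[0,0,-0.0005,0,0.026],[0,0,0,0,0.026],[0,0,0,0,0.026]]

```text
time: 13.85
tool_pos: [578.3, -137.8, 220.1]
tcp_rot: [-0.909, 1.519, -0.49]
contact_force: [-0.2, -0.0, -0.4]
grip_width: 27.2
```

```bash
python3 - <<'E'
from h import *
from plant import optics
im=optics.capture("scene")["color"]; cv2.imwrite(f"pics/s4.png",cv2.resize(im[170:240,130:220],None,fx=8,fy=8,interpolation=cv2.INTER_CUBIC))
o=where([577.2,-138,215])
E
```

```text
t 13.9 p [ 578.3 -137.8  220.2] xaxis [ 0.045 -0.024 -0.999] yaw err deg(jaw-stand) -0.18 F [-0.3 -0.1 -0.3] M [-0.1   0.07  0.03] grip 26.9 q6 -0.776
standframe [np.float64(1.1), np.float64(-0.9)]
tool shift m [ 0.0051  0.0005 -0.0013]
```

View pics/s4.png

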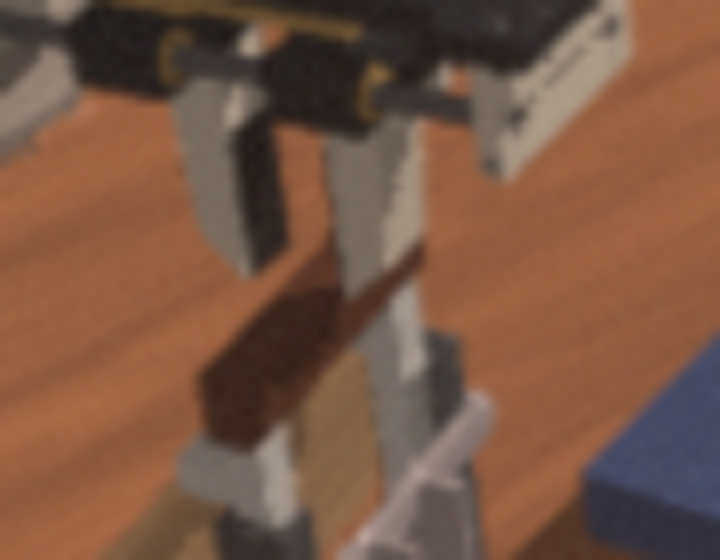

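>>> send_rows:
  commands:
    - [[0.003,0,-0.0005,0,0.03],[0.004,0,0,0,0.03],[0.004,0,0,0,0.03],[0.003,0,0,0,0.03],[0,0,0,0,0.03],[0,0,0,0,0.03]]

```text
time: 14.4
tool_pos: [578.5, -138.4, 204.8]
tcp_rot: [-0.908, 1.519, -0.489]
contact_force: [0.3, -0.1, -0.2]
grip_width: 30.2
```

```bash
python3 - <<'E'
from h import *
from plant import optics
im=optics.capture("scene")["color"]; cv2.imwrite(f"pics/s5.png",cv2.resize(im[170:240,130:220],None,fx=8,fy=8,interpolation=cv2.INTER_CUBIC))
o=where([577.2,-138,215])
E
```

```text
t 14.45 p [ 578.4 -138.4  204.8] xaxis [ 0.046 -0.024 -0.999] yaw err deg(jaw-stand) -0.18 F [ 0.3 -0.3 -0.9] M [-0.09  0.09 -0.05] grip 29.9 q6 -0.777
standframe [np.float64(0.9), np.float64(-1.4)]
tool shift m [-0.0103  0.0005 -0.0006]
```

View pics/s5.png

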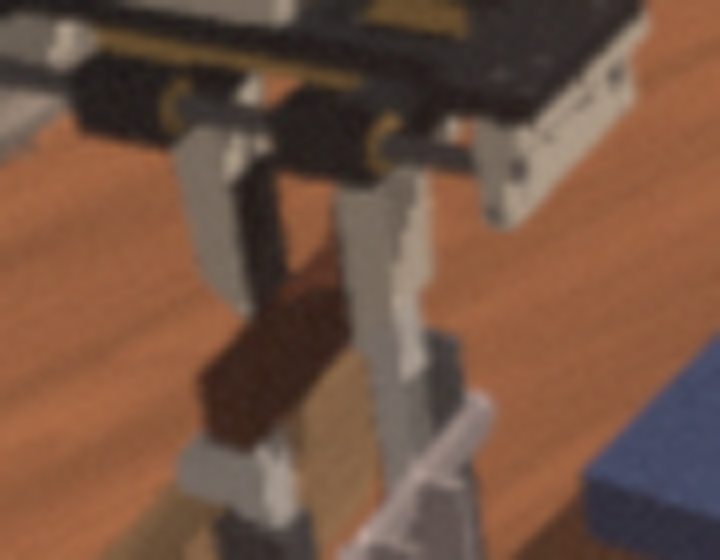

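>>> send_rows:
  commands:
    - [[0.002,0,-0.0005,0,0.03],[0.002,0,0,0,0.03],[0.002,0,0,0,0.03],[0,0,0,0,0.03]]

```text
time: 14.78
tool_pos: [578.4, -138.9, 198.4]
tcp_rot: [-0.907, 1.518, -0.489]
contact_force: [0.4, 0.4, 0.2]
grip_width: 29.9
```

```bash
python3 - <<'E'
from h import *
from plant import optics
im=optics.capture("scene")["color"]; cv2.imwrite(f"pics/s6.png",cv2.resize(im[170:240,130:220],None,fx=8,fy=8,interpolation=cv2.INTER_CUBIC))
o=where([577.2,-138,215])
E
```

```text
t 14.83 p [ 578.5 -138.9  198.7] xaxis [ 0.046 -0.025 -0.999] yaw err deg(jaw-stand) -0.18 F [-0.4  0.1 -0.9] M [-0.05  0.06  0.02] grip 30.2 q6 -0.777
standframe [np.float64(0.8), np.float64(-1.9)]
tool shift m [-0.0164  0.0007 -0.0003]
```

View pics/s6.png

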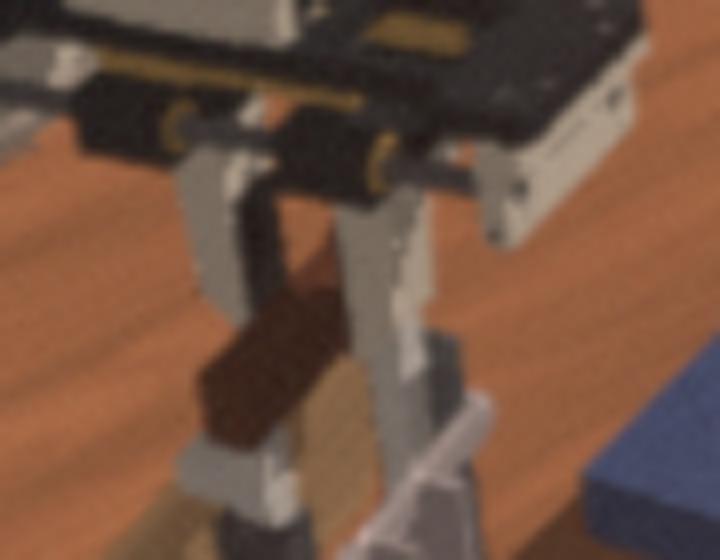

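>>> send_rows:
  commands:
    - [[0,0,0,0,0.022],[0,0,0,0,0.018],[0,0,0,0,0.014],[0,0,0,0,0.01],[0,0,0,0,0],[0,0,0,0,0]]

```text
time: 15.33
tool_pos: [578.0, -139.2, 198.8]
tcp_rot: [-0.928, 1.519, -0.509]
contact_force: [-1.6, -0.2, -0.3]
grip_width: 15.8
```

```bash
python3 - <<'E'
from h import *
from plant import optics
im=optics.capture("scene")["color"]; cv2.imwrite(f"pics/s7.png",cv2.resize(im[170:240,130:220],None,fx=8,fy=8,interpolation=cv2.INTER_CUBIC))
o=where([577.2,-138,215])
E
```

```text
t 15.38 p [ 578.1 -139.2  198.8] xaxis [ 0.045 -0.025 -0.999] yaw err deg(jaw-stand) -0.17 F [ 0.2 -0.2 -0.5] M [-0.12  0.29  0.07] grip 15.9 q6 -0.777
standframe [np.float64(0.3), np.float64(-1.9)]
tool shift m [-0.0162  0.0007  0.0002]
```

View pics/s7.png

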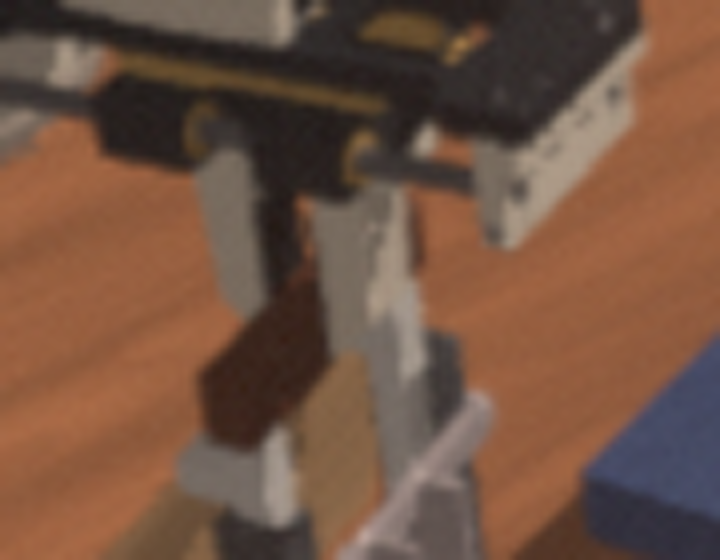

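```bash
python3 - <<'E'
from h import *
from plant import monitor
o=monitor.get_obs();R=Ro.from_euler("xyz",o["tcp_rot"]).as_matrix();print(R.T@[0,0,5])
E
```

```text
[-4.99323883 -0.20780561  0.15615005]
```

First lift is about 10 mm, slow, as a check that the grip holds.

>>> send_rows:
  commands:
    - [[-0.002,-0.0001,0.0001,0,0],[-0.003,-0.0001,0.0001,0,0],[-0.003,-0.0001,0.0001,0,0],[-0.002,-0.0001,0.0001,0,0],[0,0,0,0,0]]

```text
time: 15.8
tool_pos: [577.6, -138.3, 207.8]
tcp_rot: [-0.912, 1.522, -0.493]
contact_force: [-1.0, -0.8, -3.1]
grip_width: 15.8
```

```bash
python3 - <<'E'
from h import *
from plant import optics
im=optics.capture("scene")["color"]; cv2.imwrite(f"pics/s8.png",cv2.resize(im[170:290,130:230],None,fx=5,fy=5,interpolation=cv2.INTER_CUBIC))
o=where([578,-139.2,198.8])
E
```

```text
t 15.85 p [ 577.5 -138.3  207.7] xaxis [ 0.042 -0.023 -0.999] yaw err deg(jaw-stand) -0.19 F [-0.5 -0.3 -3.3] M [-0.04  0.07  0.04] grip 15.8 q6 -0.777
standframe [np.float64(0.1), np.float64(-0.9)]
tool shift m [ 0.0089 -0.0007 -0.0002]
```

View pics/s8.png

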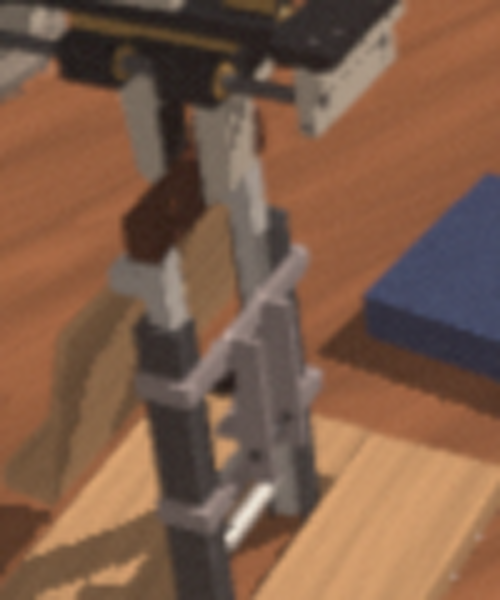

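>>> send_rows:
  commands:
    - [[-0.003,-0.0001,0.0001,0,0],[-0.005,-0.0002,0.0001,0,0],[-0.005,-0.0002,0.0001,0,0],[-0.005,-0.0002,0.0001,0,0],[-0.005,-0.0002,0.0001,0,0],[-0.004,-0.0002,0.0001,0,0],[-0.002,0,0,0,0],[0,0,0,0,0]]

```text
time: 16.52
tool_pos: [577.4, -138.5, 240.2]
tcp_rot: [-0.912, 1.522, -0.494]
contact_force: [0.5, -0.3, -4.0]
grip_width: 15.9
```

```bash
python3 - <<'E'
from h import *
from plant import optics
o=where([578,-139.2,198.8])
im=optics.capture("scene")["color"]; cv2.imwrite(f"pics/s9.png",cv2.resize(im[170:290,130:230],None,fx=5,fy=5,interpolation=cv2.INTER_CUBIC))
E
```

```text
t 16.52 p [ 577.4 -138.5  240.2] xaxis [ 0.043 -0.023 -0.999] yaw err deg(jaw-stand) -0.18 F [ 0.5 -0.3 -4. ] M [-0.04  0.11  0.01] grip 15.9 q6 -0.778
standframe [np.float64(-0.1), np.float64(-1.0)]
tool shift m [ 0.0414  0.0007 -0.0009]
```

View pics/s9.png

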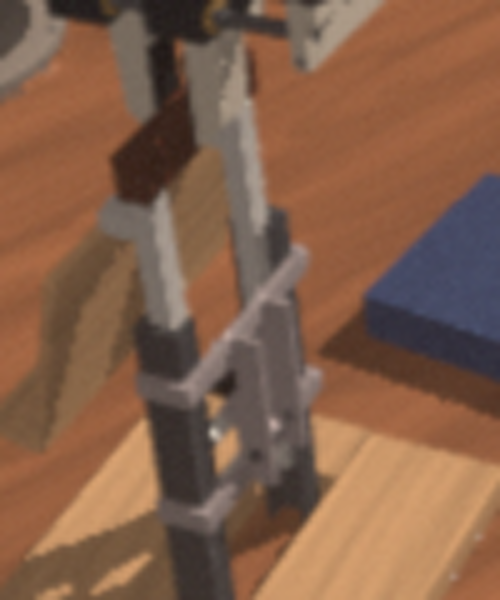

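>>> send_rows:
  commands:
    - [[-0.0015,0,0,0,0],[-0.002,-0.0001,0.0001,0,0],[-0.002,-0.0001,0.0001,0,0],[-0.002,-0.0001,0.0001,0,0],[-0.001,0,0,0,0],[0,0,0,0,0]]

```text
time: 17.07
tool_pos: [576.9, -138.4, 248.5]
tcp_rot: [-0.923, 1.524, -0.504]
contact_force: [-0.6, -0.1, -4.3]
grip_width: 15.6
```

>>> send_rows:
  commands:
    - [[-0.0015,0,0,0,0],[-0.002,-0.0001,0.0001,0,0],[-0.0015,-0.0001,0.0001,0,0],[-0.001,0,0,0,0],[0,0,0,0,0]]

```text
time: 17.48
tool_pos: [576.9, -138.4, 255.0]
tcp_rot: [-0.925, 1.524, -0.507]
contact_force: [-0.2, -0.1, -4.2]
grip_width: 15.8
```

```bash
python3 - <<'E'
from h import *
o=where([578,-139.2,198.8])
E
```

```text
t 17.48 p [ 576.9 -138.4  255. ] xaxis [ 0.041 -0.023 -0.999] yaw err deg(jaw-stand) -0.19 F [-0.2 -0.1 -4.2] M [-0.03  0.12  0.02] grip 15.8 q6 -0.778
standframe [np.float64(-0.5), np.float64(-0.7)]
tool shift m [ 0.0562  0.0009 -0.0009]
```

>>> send_rows:
  commands:
    - [[-0.0015,0,0,0,0],[-0.0015,-0.0001,0.0001,0,0],[-0.001,0,0,0,0],[0,0,0,0,0]]

```text
time: 17.82
tool_pos: [576.9, -138.3, 259.5]
tcp_rot: [-0.924, 1.524, -0.505]
contact_force: [-0.1, -0.1, -2.9]
grip_width: 15.7
```

```bash
python3 - <<'E'
from h import *
from plant import optics
im=optics.capture("scene")["color"]; cv2.imwrite(f"pics/s10.png",cv2.resize(im[210:290,140:220],None,fx=7,fy=7,interpolation=cv2.INTER_CUBIC))
o=where([578,-139.2,198.8])
E
```

```text
t 17.87 p [ 576.8 -138.3  259.4] xaxis [ 0.041 -0.023 -0.999] yaw err deg(jaw-stand) -0.19 F [-0.3 -0.3 -3.1] M [-0.06  0.06 -0.01] grip 15.8 q6 -0.778
standframe [np.float64(-0.5), np.float64(-0.7)]
tool shift m [ 0.0606  0.001  -0.001 ]
```

View pics/s10.png

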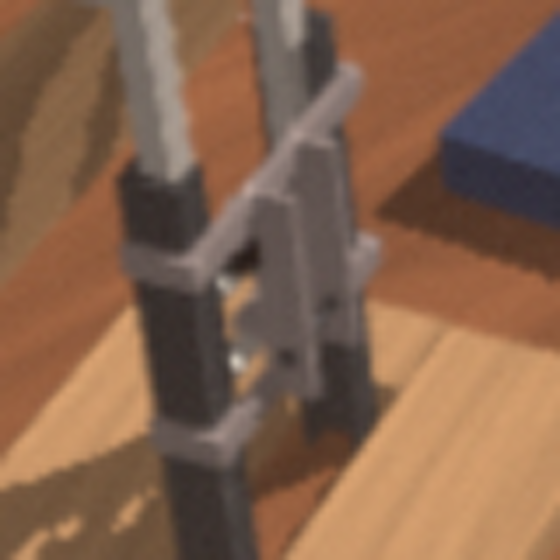

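>>> send_rows:
  commands:
    - [[-0.001,0,0,0,0],[-0.001,0,0,0,0],[-0.001,0,0,0,0],[0,0,0,0,0],[0,0,0,0,0]]

```text
time: 18.28
tool_pos: [576.6, -138.3, 262.5]
tcp_rot: [-0.928, 1.524, -0.509]
contact_force: [1.2, -0.3, -2.4]
grip_width: 15.5
```

```bash
python3 - <<'E'
from h import *
o=where([578,-139.2,198.8])
E
```

```text
t 18.28 p [ 576.6 -138.3  262.5] xaxis [ 0.041 -0.023 -0.999] yaw err deg(jaw-stand) -0.19 F [ 1.2 -0.3 -2.4] M [-0.12  0.04  0.03] grip 15.5 q6 -0.778
standframe [np.float64(-0.7), np.float64(-0.5)]
tool shift m [ 0.0637  0.0009 -0.0009]
```

>>> send_rows:
  commands:
    - [[-0.001,0,0,0,0],[-0.001,0,0,0,0],[-0.001,0,0,0,0],[0,0,0,0,0]]

```text
time: 18.62
tool_pos: [576.5, -138.2, 265.7]
tcp_rot: [-0.928, 1.524, -0.509]
contact_force: [-0.6, -0.3, -3.1]
grip_width: 15.5
```

```bash
python3 - <<'E'
from h import *
o=where([578,-139.2,198.8])
E
```

```text
t 18.62 p [ 576.5 -138.2  265.7] xaxis [ 0.04  -0.023 -0.999] yaw err deg(jaw-stand) -0.2 F [-0.6 -0.3 -3.1] M [-0.1   0.04 -0.06] grip 15.5 q6 -0.778
standframe [np.float64(-0.7), np.float64(-0.5)]
tool shift m [ 0.0669  0.001  -0.0009]
```

>>> send_rows:
  commands:
    - [[-0.001,0,0,0,0],[-0.001,0,0,0,0],[-0.001,0,0,0,0],[0,0,0,0,0]]

```text
time: 18.95
tool_pos: [576.4, -138.1, 269.0]
tcp_rot: [-0.928, 1.524, -0.509]
contact_force: [0.1, 0.0, -3.2]
grip_width: 15.6
```

```bash
python3 - <<'E'
from h import *
from plant import optics
im=optics.capture("scene")["color"]; cv2.imwrite(f"pics/s11.png",cv2.resize(im[210:290,140:220],None,fx=7,fy=7,interpolation=cv2.INTER_CUBIC))
o=where([578,-139.2,198.8])
E
```

```text
t 19.0 p [ 576.4 -138.1  268.9] xaxis [ 0.04  -0.023 -0.999] yaw err deg(jaw-stand) -0.19 F [-0.1  0.2 -3.6] M [-0.1   0.03 -0.  ] grip 15.6 q6 -0.778
standframe [np.float64(-0.8), np.float64(-0.3)]
tool shift m [ 0.0701  0.001  -0.0009]
```

View pics/s11.png

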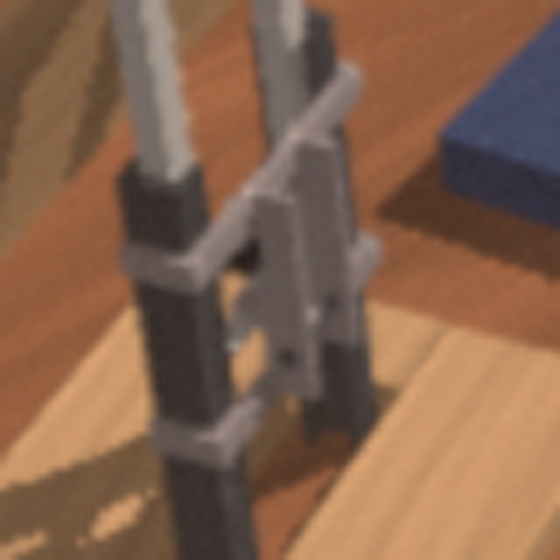

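>>> send_rows:
  commands:
    - [[-0.001,0,0,0,0],[-0.001,0,0,0,0],[0,0,0,0,0],[0,0,0,0,0]]

```text
time: 19.33
tool_pos: [576.2, -138.0, 270.1]
tcp_rot: [-0.929, 1.526, -0.511]
contact_force: [0.8, 0.0, -4.9]
grip_width: 15.9
```

```bash
python3 - <<'E'
from h import *
o=where([578,-139.2,198.8])
E
```

```text
t 19.33 p [ 576.2 -138.   270.1] xaxis [ 0.039 -0.022 -0.999] yaw err deg(jaw-stand) -0.19 F [ 0.8  0.  -4.9] M [-0.15 -0.18 -0.  ] grip 15.9 q6 -0.778
standframe [np.float64(-0.9), np.float64(-0.1)]
tool shift m [ 0.0713  0.0008 -0.0008]
```

>>> send_rows:
  commands:
    - [[-0.001,0,0,0,0],[-0.001,0,0,0,0],[0,0,0,0,0]]

```text
time: 19.58
tool_pos: [576.0, -137.9, 271.3]
tcp_rot: [-0.935, 1.527, -0.516]
contact_force: [0.6, -0.0, -6.4]
grip_width: 15.8
```

```bash
python3 - <<'E'
from h import *
o=where([578,-139.2,198.8])
E
```

```text
t 19.58 p [ 576.  -137.9  271.3] xaxis [ 0.038 -0.022 -0.999] yaw err deg(jaw-stand) -0.19 F [ 0.6 -0.  -6.4] M [-0.21 -0.19 -0.01] grip 15.8 q6 -0.778
standframe [np.float64(-1.1), np.float64(0.0)]
tool shift m [ 0.0725  0.0006 -0.0006]
```

>>> send_rows:
  commands:
    - [[0.0015,0,0,0,0],[0.0025,0.0001,0,0,0],[0.003,0.0001,0,0,0],[0.003,0.0001,0,0,0],[0.003,0.0001,0,0,0],[0.003,0.0001,0,0,0],[0.002,0,0,0,0],[0,0,0,0,0],[0,0,0,0,0]]

```text
time: 20.33
tool_pos: [576.6, -138.0, 252.9]
tcp_rot: [-0.932, 1.525, -0.513]
contact_force: [0.9, 0.5, -2.9]
grip_width: 15.7
```

```bash
python3 - <<'E'
from h import *
o=where([578,-139.2,242.3])
E
```

```text
t 20.33 p [ 576.6 -138.   252.9] xaxis [ 0.04  -0.022 -0.999] yaw err deg(jaw-stand) -0.2 F [ 0.9  0.5 -2.9] M [-0.23 -0.01  0.04] grip 15.7 q6 -0.778
standframe [np.float64(-0.5), np.float64(-0.3)]
tool shift m [ 0.0106 -0.0013  0.0005]
```

>>> send_rows:
  commands:
    - [[0.0015,0,0,0,0],[0.002,0.0001,0,0,0],[0.0015,0,0,0,0],[0.001,0,0,0,0],[0,0,0,0,0]]

```text
time: 20.75
tool_pos: [576.9, -138.0, 246.6]
tcp_rot: [-0.927, 1.525, -0.509]
contact_force: [0.3, 0.0, -3.4]
grip_width: 16.0
```

```bash
python3 - <<'E'
from h import *
from plant import optics
im=optics.capture("scene")["color"]; cv2.imwrite(f"pics/s12.png",cv2.resize(im[210:290,140:220],None,fx=7,fy=7,interpolation=cv2.INTER_CUBIC))
o=where([578,-139.2,242.3])
E
```

```text
t 20.8 p [ 576.9 -138.   246.6] xaxis [ 0.04  -0.022 -0.999] yaw err deg(jaw-stand) -0.2 F [ 0.5 -0.  -4.6] M [-0.12 -0.   -0.02] grip 15.7 q6 -0.777
standframe [np.float64(-0.2), np.float64(-0.4)]
tool shift m [ 0.0044 -0.0014  0.0003]
```

View pics/s12.png

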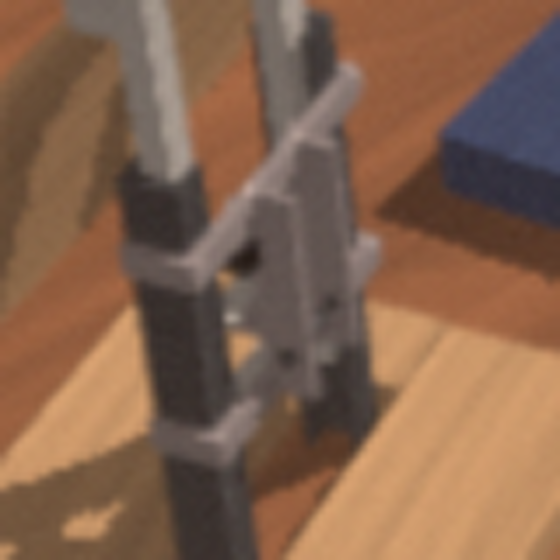

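>>> send_rows:
  commands:
    - [[0.001,0,0,0,0],[0.001,0,0,0,0],[0.001,0,0,0,0],[0,0,0,0,0],[0,0,0,0,0]]

```text
time: 21.22
tool_pos: [577.1, -138.0, 243.5]
tcp_rot: [-0.925, 1.525, -0.506]
contact_force: [0.4, 0.3, -3.6]
grip_width: 15.7
```

>>> send_rows:
  commands:
    - [[0.0007,0,0,0,0],[0.0007,0,0,0,0],[0,0,0,0,0],[0,0,0,0,0]]

```text
time: 21.55
tool_pos: [577.2, -138.1, 242.0]
tcp_rot: [-0.924, 1.524, -0.506]
contact_force: [-0.7, -0.5, -2.5]
grip_width: 15.6
```

```bash
python3 - <<'E'
from h import *
o=where([578,-139.2,242.3])
E
```

```text
t 21.55 p [ 577.2 -138.1  242. ] xaxis [ 0.04  -0.022 -0.999] yaw err deg(jaw-stand) -0.2 F [-0.7 -0.5 -2.5] M [-0.1   0.05 -0.05] grip 15.6 q6 -0.777
standframe [np.float64(-0.1), np.float64(-0.6)]
tool shift m [-0.0003 -0.0014  0.0003]
```

>>> send_rows:
  commands:
    - [[0.0007,0,0,0,0],[0.0007,0,0,0,0],[0,0,0,0,0],[0,0,0,0,0]]

```text
time: 21.88
tool_pos: [577.6, -138.2, 241.8]
tcp_rot: [-0.918, 1.522, -0.499]
contact_force: [1.3, -0.2, -3.5]
grip_width: 16.1
```

```bash
python3 - <<'E'
from h import *
o=where([578,-139.2,242.3])
E
```

```text
t 21.88 p [ 577.6 -138.2  241.8] xaxis [ 0.042 -0.023 -0.999] yaw err deg(jaw-stand) -0.19 F [ 1.3 -0.2 -3.5] M [ 0.01  0.09 -0.03] grip 16.1 q6 -0.777
standframe [np.float64(0.3), np.float64(-0.9)]
tool shift m [-0.0005 -0.0011 -0.    ]
```

>>> send_rows:
  commands:
    - [[0.001,0,0,0,0],[0.001,0,0,0,0],[0.001,0,0,0,0]]

```text
time: 22.13
tool_pos: [578.6, -138.7, 241.5]
tcp_rot: [-0.911, 1.518, -0.492]
contact_force: [-1.1, 0.5, 4.3]
grip_width: 15.7
```

```bash
python3 - <<'E'
from h import *
from plant import optics
im=optics.capture("scene")["color"]; cv2.imwrite(f"pics/s13.png",cv2.resize(im[210:290,140:220],None,fx=7,fy=7,interpolation=cv2.INTER_CUBIC))
o=where([578,-139.2,242.3])
E
```

```text
t 22.18 p [ 578.5 -138.7  241.5] xaxis [ 0.047 -0.025 -0.999] yaw err deg(jaw-stand) -0.18 F [-1.5 -0.2  5.2] M [ 0.04  0.65 -0.03] grip 16.2 q6 -0.777
standframe [np.float64(0.9), np.float64(-1.7)]
tool shift m [-0.0008 -0.0003 -0.0007]
```

View pics/s13.png

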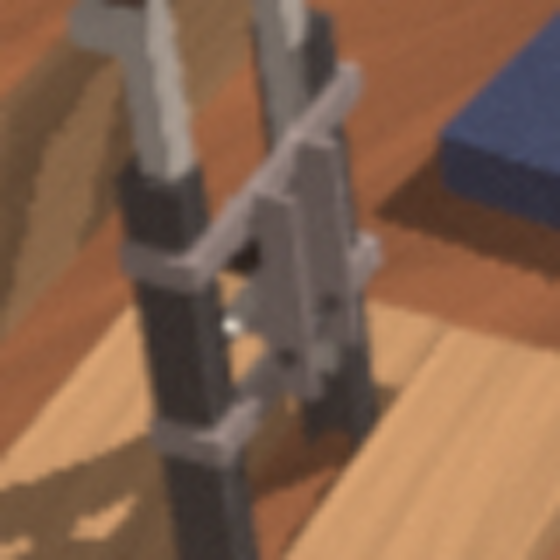

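The section is carried by the pawl: the force reversed to +5 N at z = 241.5, against a predicted seat of 242.3. I'll relax the press, then open gradually.

>>> send_rows:
  commands:
    - [[-0.0003,0,0,0,0],[0,0,0,0,0]]

```text
time: 22.35
tool_pos: [578.3, -138.5, 241.6]
tcp_rot: [-0.911, 1.518, -0.493]
contact_force: [-0.2, -1.0, -0.3]
grip_width: 15.8
```

>>> send_rows:
  commands:
    - [[0,0,0,0,0.018],[0,0,0,0,0.02],[0,0,0,0,0.024],[0,0,0,0,0.03],[0,0,0,0,0.034],[0,0,0,0,0.034]]

```text
time: 22.85
tool_pos: [579.0, -138.7, 241.4]
tcp_rot: [-0.903, 1.517, -0.485]
contact_force: [0.7, 0.1, -0.1]
grip_width: 33.1
```

```bash
python3 - <<'E'
from h import *
from plant import optics
im=optics.capture("scene")["color"]; cv2.imwrite(f"pics/s14.png",cv2.resize(im[150:290,130:230],None,fx=5,fy=5,interpolation=cv2.INTER_CUBIC)[:600])
o=where([578,-139.2,340])
E
```

```text
t 22.9 p [ 579.  -138.7  241.4] xaxis [ 0.048 -0.025 -0.999] yaw err deg(jaw-stand) -0.18 F [0.9 1.  0.1] M [-0.05  0.1  -0.06] grip 33.7 q6 -0.777
standframe [np.float64(1.3), np.float64(-1.9)]
tool shift m [-0.0985 -0.0043  0.0022]
```

View pics/s14.png

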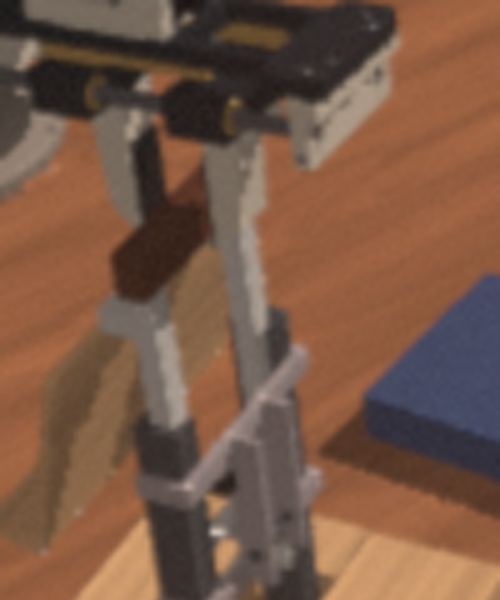

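The section stays up with the fingers open. I'll withdraw straight up along the vertical.

>>> send_rows:
  commands:
    - [[-0.003,-0.0001,0,0,0.036],[-0.005,-0.0002,0.0001,0,0.036],[-0.006,-0.0003,0.0001,0,0.036],[-0.008,-0.0003,0.0002,0,0.036],[-0.01,-0.0004,0.0002,0,0.036],[-0.012,-0.0004,0.0002,0,0.036],[-0.015,-0.0005,0.0003,0,0.036],[-0.015,-0.0005,0.0003,0,0.036],[-0.01,0,0,0,0.036],[0,0,0,0,0.036]]

```text
time: 23.73
tool_pos: [577.4, -138.5, 335.3]
tcp_rot: [-0.895, 1.513, -0.477]
contact_force: [0.5, 0.4, 1.2]
grip_width: 35.9
```

```bash
python3 - <<'E'
from h import *
from plant import optics
for n in("scene","top"):
    im=optics.capture(n)["color"]; cv2.imwrite(f"pics/{n}_end.png",im)
    if n=="scene":
        c=im[170:310,120:230]; off=(120,170)
        im=cv2.resize(c,None,fx=4.2,fy=4.2,interpolation=cv2.INTER_CUBIC)
        q=(proj("scene",w([[x,y,z] for x in(-8,8) for y in(-50,50) for z in(264.5,288.5)],[576.5,-138,.4225]))-off+.5)*4.2
        for p in q: cv2.circle(im,(int(p[0]),int(p[1])),3,(0,255,255),1)
        cv2.imwrite("pics/s15.png",im)
o=where([578,-139.2,340])
E
```

```text
t 23.83 p [ 576.9 -138.4  333. ] xaxis [ 0.048 -0.025 -0.999] yaw err deg(jaw-stand) -0.18 F [-0.2 -0.4 -0.5] M [-0.04  0.04  0.01] grip 36.0 q6 -0.78
standframe [np.float64(-0.5), np.float64(-0.7)]
tool shift m [-0.0069 -0.0015  0.0009]
```

View pics/s15.png

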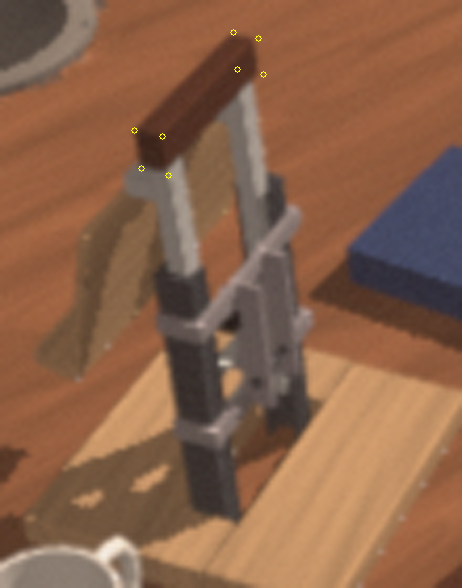

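View pics/scene_end.png

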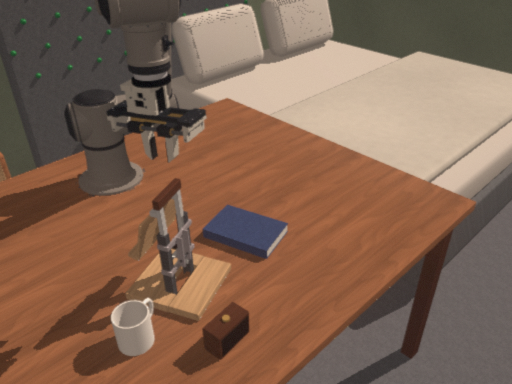

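The section stands up at the predicted height, with the bar corners within about a pixel or two of the prediction. The book, mug and clock are unmoved, and the gripper is clear and still.

```bash
python3 -c "
from plant import close_job
print(close_job())"
```

```text
the job is handed in; nothing more can be done
None
```

The reading stand is raised: its section sits on the pawl by itself, about 43 mm up, and the job was handed in at about 24 s.

- **Lift:** I gripped the bar at 15.8 mm and lifted slowly. The force dropped from 4.2 to 3 N when the pawl fell back. I stopped with the rung pressing the stop pads at about 3 N.
- **Lowering:** I went down about 29 mm in small steps. The force reversed at a reported TCP height of 241.5 mm, against a predicted 242.3 mm. I relaxed the press to about 0 N, opened the fingers and withdrew straight up.
- **Last checks:** the camera showed the bar within a pixel or two of its seated position. The book, mug and clock looked unmoved, the wrist force was near zero, and the gripper was about 90 mm above its release height.

Three things disagreed or went less cleanly:

- **Fingertip height:** in the pictures the fingertips were about 20–27 mm above the reported TCP. I set the grasp height by the pictures, and it held.
- **Tool tilt:** fast moves tilted the tool a few degrees. I partly undid this by reaching out until joint 3 came to rest at its lower limit. It read 0.0355 rad against the listed 0.04, which may only be rounding. The wrist force reading showed about 21 N for a moment there, with nothing around to touch.
- **Grip angle:** the bar was gripped with about 3° of tool tilt still left, about 2° of it across the bar. The sideways forces I read while the section moved stayed around 1 N, reaching 1.5 N in the final press on the pawl.

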